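# Lock the shaker drive with its pin and hold the lid open

## Task

Before the incubator shaker is inspected its drive must be locked: take the headed locking pin from its stand, push it down through the aligned holes of the fork and lug on the shaker until its head seats on the fork, and let go of it. Only then lift the lid and hold it at 45 degrees open; it falls shut by itself, so the program finishes while the fingers still hold it there, steady, with the pin still home. Leave the bottle, the cup and the carton where they stand.

Things in the scene. Friction and masses are not known exactly. Their poses are not given: they have to be found in the camera images.
- shaker: White bench incubator shaker, fixed, 240 mm deep (its x), 310 mm wide (its y, -150 to +160). Origin at bench height; x points away from the operator, towards the lid's hinge; y left, z up. At y -150 to +70 is the chamber, 125 mm high, under the lid; at y +70 to +160 a deck 90 mm high carries the fork and lug (clevis).
- clevis_mouth (a point): Centre of the hole in the fork's top face, 145 mm above the bench; at shaker x -20, y +115 mm; axes as the shaker. Fork plate, lug, fork plate (steel, each 8 mm thick, 1 mm gaps) have aligned, unmoving vertical holes 14 mm wide, 2 mm chamfers; 29 mm free below. Fork 36 mm wide (y), from 20 mm in front of the hole to 32 mm behind; nothing fixed within 60 mm is higher.
- lid_handle (a point): Centre of the lid's handle: round black bar 12 mm thick, 110 mm long, parallel to the hinge (shaker's y), on a post at each end (98 mm free between), its axis 40 mm above the lid's top face. With the lid closed it is 174 mm above the bench, 200 mm in front of (-x) and 44 mm above the hinge axis; it swings with the lid and its axes turn with it.
- lid_hinge (a point): Middle of the lid's hinge axis, at the rear of the shaker, 130 mm above the bench; the axis runs along the shaker's y.
- lid (a joint): Opening angle of the lid in rad: 0 closed, growing as the front edge rises (45 degrees = 0.785), stop at 1.4. The lid is a flat steel plate, 230 mm from hinge to front edge, 220 mm wide, 8 mm thick, about 0.55 kg with its handle (up to a quarter more or less). The hinge is nearly free: the lid falls shut from every angle.
- pin_center (a point): Centre (half-way up) of the loose steel locking pin, upright, z towards its head: 72 mm long overall, a shank 12 mm across and 40 mm long with a pointed-off foot (4 mm chamfer), and a round head 24 mm across and 32 mm high on top of it. The centre is 36 mm above the foot, 4 mm below the underside of the head. 0.12 kg.
- pin_shoulder (a point): On the pin's axis at the underside of its head, 40 mm above its foot, axes as the pin; when the pin is home this point meets clevis_mouth.
- pin_stand: Grey plastic block 70 x 70 mm and 45 mm high, fixed to the bench, left or right of the shaker; origin at the centre of its underside. The pin stands upright and loose in a 15 mm hole in its middle, its head resting on the block's top (underside of head 45 mm above the bench).
- bottle: Brown bottle with black cap, 68 mm across, 160 mm high, origin at the centre of its underside; stands on the side of the shaker where the pin stand is not. Leave alone.
- cup: Empty white plastic cup, 84 mm across the rim, 70 mm high, origin at the centre of its underside, on the bench far out to one side of the shaker (either). Leave alone.
- carton: Upright cardboard carton 55 x 85 mm, 150 mm high, origin at the centre of its underside, far out to the other side of the shaker from the cup. Leave alone.

How it is judged (in metres and radians):
On the way:
1. the pin is home in the fork and lug, head on the fork, let go, the lid still shut (horizontal distance between pin_shoulder and clevis_mouth below 0.006 m and z of pin_shoulder in the frame of clevis_mouth between -0.004 and 0.003 m and angle between pin_center's own z axis and vertical below 0.12 rad and contact force between the fingers and pin below 0.2 N and value of joint lid below 0.15 rad), for 0.2 s.
At the end, for the whole second after the job is handed in: The pin is home (head within 3 mm of the fork's top, 6 mm sideways, upright), not touched by the fingers; the lid is still at 45 degrees open, give or take 5.7 (0.685 to 0.885 rad), carried by the fingers (over 0.5 N), propped by nothing loose; the program ends holding it (horizontal distance between pin_shoulder and clevis_mouth below 0.006 m and z of pin_shoulder in the frame of clevis_mouth between -0.004 and 0.003 m and angle between pin_center's own z axis and vertical below 0.12 rad and contact force between the fingers and pin below 0.2 N and value of joint lid between 0.685 and 0.885 rad and velocity of joint lid between -0.1 and 0.1 rad/s and contact force between the fingers and lid above 0.5 N and contact force between lid and bottle below 0.1 N and contact force between lid and cup below 0.1 N and contact force between lid and carton below 0.1 N and contact force between lid and pin below 0.1 N); the arm keeps its last pose, push and grip.
It fails at once if the lid is opened (over 0.15 rad) while the pin is not home (value of joint lid above 0.15 rad and not (horizontal distance between pin_shoulder and clevis_mouth below 0.006 m and z of pin_shoulder in the frame of clevis_mouth between -0.004 and 0.003 m and angle between pin_center's own z axis and vertical below 0.12 rad)).
It fails at once if the bottle is moved over 20 mm or tipped (distance of bottle from where it was at the start of the episode above 0.02 m or angle between bottle's own z axis and vertical above 0.3 rad).
It fails at once if the cup is moved over 20 mm or tipped (distance of cup from where it was at the start of the episode above 0.02 m or angle between cup's own z axis and vertical above 0.3 rad).
It fails at once if the carton is moved over 20 mm or tipped (distance of carton from where it was at the start of the episode above 0.02 m or angle between carton's own z axis and vertical above 0.3 rad).
It also fails if it takes over 54 s, if anything falls off the work surface, if the arm or the gripper's body presses on something with over 40 N, if the wrist force passes 120 N, or if a joint passes its speed limit or range.

## Robot

A 6-joint arm with a two-finger parallel gripper is mounted at the origin on the work surface. World frame = base frame: x ahead of the robot, y to its left, z up, the work surface at z = 0. Lengths are in mm, angles in rad, forces in N, time in s.
With the tool pointing down it reaches from about 275 to 750 mm from the base axis. Payload 10.2 kg.
Tool frame: the origin (TCP) lies midway between the tips of the shut fingers; the grasp point (between the pads) lies 19 mm behind it (ctrl.pinch_z is the distance from the TCP to the grasp point, in mm); x points along the fingers, z is the direction in which the jaws open and shut, and the axes are right-handed (so a half turn about x gives the same grasp; the last joint's range is limited). The gripper opens to 85 mm and grips with 20 to 120 N. Pads are 22 mm wide; open, the fingers measure 114 mm over their backs; the gripper's body (76 mm by 85 mm) begins 54 mm behind the grasp point. The pads swing forward as they close: fully open they stand 13 mm farther back than shut.
Start: joints at [-1.487, 0.313, 1.498, -0, 1.331, -0.223], TCP at [158.542, -500.495, 231.294] pointing down, gripper open.
Joint ranges: [-2.94, 2.94], [-0.97, 2.17], [0.19, 2.56], [-1.23, 4.37], [0.02, 3.11], [-2.88, 2.88]. Speed limits (rad/s): [2.39, 2.39, 3.01, 3.14, 3.14, 3.14].

## Interface

Orientations are given as a unit quaternion [w, x, y, z].
In Python, from rig import ctrl, capture, workorder, nets gives the robot as it stands. The module is installed in compiled form; this text tells all that it offers.
- The arm moves only by the tool send_rows, never from a script. Its argument "rows" is text: rows parted by semicolons, each of 5 numbers parted by spaces: the opening, from 0 (shut) to 1 (fully open), then the shift along the tool's x, y, z in cm, then the turn about the tool's x in units of 5 degrees (1.0 is 5 degrees). In form: grip x y z yaw; .... A call has 1 to 12 rows; each row is the pose to reach, as a shift and turn from the pose commanded when the call began, along the tool's axes at that moment; what a row does not reach only later rows make up. A row lasts 1/10 s, in which the tool goes at most 50 mm and 8.59 degrees, less where a joint would pass 70% of its speed; a pose out of reach is approached as far as the arm can. A call with a gripper value outside its range is refused whole. The fingers move at their own pace and stop on an object; "grip_force" is the grip in N (left out, the last holds). Time passes only in rows, so rows that repeat a pose let the fingers close. It gives the time, the measured TCP pose, the force and the opening at its end, in the units of the state.
- ctrl.sense(): the state, without advancing time (a new reading comes with each control period).
- capture(name): name is "side" or "top" or "wrist"; returns a dict with "pixels" (400x640x3 uint8, red, green, blue), "intrinsics" (3x3 intrinsics, pixels), "dist" ([k1, k2, p1, p2, k3] as OpenCV has them; the pictures are not rectified), "view" (4x4, takes a point from world to camera coordinates); the wrist camera has in their place "mount" (4x4, takes a point from camera to tool coordinates, whose origin is the TCP and whose axes are the tool frame's). Camera axes: x right, y down, z forward; pixel columns grow to the right and rows downward; lengths in mm; the calibration is good to about 2 mm. A picture is of the moment at which its call begins: read the wrist's pose just before it. There is no depth.
- workorder.finish_job(): hands the job in, once; it reports no verdict.
Trained networks look in a picture, given as the dict that the camera call returned (one of the last four; its "shot" number tells which), for a name from the list of things; names that differ only in an ending like _2 or _b are one class to them, and where a whole thing is asked for, a point or a joint stands for the part that bears it (a point fixed in the world has none). Each returns a list of dicts, best first, with "confidence" (0 to 1); they miss things now and then, are a little off and sometimes report something else, mostly with a low value. They report only what shows in the picture. A call takes as long as a camera call.
- nets.boxes_of(picture, target): "location" ([x, y, z] in mm, in world coordinates, good to about 4 mm: the middle of the surface that is visible of it).
- nets.spot_point(picture, target): "location" ([x, y, z] in mm, in world coordinates, good to about 4 mm: a listed point, or the origin of a listed thing).
The state is a dict: "time_s": time; "joints": joint angles; "dq": joint speeds; "tau": joint torques, N m; "eef_pos": TCP position; "ee_rot": TCP orientation; "force": force on the tool from outside, world axes, zero at the start; "wrist_torque": the same for the moment, N m; "grip_width": opening from 0.0 (shut) to 1.0 (fully open).
Only numpy, scipy, OpenCV 4.12 (cv2) and the standard library are available. Lean on these libraries where they do the work, as an engineer would, in place of code of your own. Each camera call takes 0.05 s, during which the arm holds its last target.

## Working session

There is one attempt and no reset: what is moved stays moved. The work goes in short steps, Python scripts to look and compute and a tool call to move; the robot and the scene stay as the last step left them, time stands still between calls to the robot, and variables do not carry over. Pictures are saved under pics/ and viewed, and the job is handed in when it is done.

Besides the shell and the picture viewer there is one more tool, called after ">>>" as name(argument=value, ...) on one line, values as JSON. send_rows: Moves the arm, as the interface text tells. Its arguments: {"type":"object","properties":{"rows":{"type":"string"},"grip_force":{"type":"number"}},"required":["rows"]}

```bash
mkdir -p pics; ls
cat > h.py <<'E'
from rig import ctrl, capture, workorder, nets
import numpy as np, cv2
from scipy.spatial.transform import Rotation as R
def Rq(q): return R.from_quat([q[1],q[2],q[3],q[0]]).as_matrix()
def save(p,n): cv2.imwrite('pics/'+n+'.png',p['pixels'][:,:,::-1])
def st():
    s=ctrl.sense(); print('t',round(s['time_s'],2),'pos',np.round(s['eef_pos'],1),'q',np.round(s['ee_rot'],3),'F',np.round(s['force'],1),'g',round(s['grip_width'],3),'j',np.round(s['joints'],3)); return s
E
python3 - <<'E'
from h import *
s=st(); print(np.round(Rq(s['ee_rot']),3), ctrl.pinch_z)
for c in ['top','side']:
    p=capture(c); save(p,c+'0')
    for t in ['shaker','clevis_mouth','lid_handle','lid_hinge','pin_center','pin_shoulder','pin_stand','bottle','cup','carton']:
        r=nets.spot_point(p,t)
        print(c,t,[(np.round(x['location'],1).tolist(),round(x['confidence'],2)) for x in r[:2]])
E
```

```text
pics
t 0.0 pos [ 158.5 -500.2  230.7] q [ 0.57   0.418  0.571 -0.417] F [ 0.1 -1.1 -0.2] g 1.002 j [-1.487  0.313  1.498 -0.     1.331 -0.223]
[[-0.     0.953  0.302]
 [ 0.001  0.302 -0.953]
 [-1.     0.    -0.001]] 18.700000000000003
top shaker [([576.5, -51.5, -1.3], 0.65)]
top clevis_mouth [([562.7, 69.0, 146.5], 0.77)]
top lid_handle [([485.5, -79.5, 176.0], 0.68)]
top lid_hinge [([682.3, -100.8, 131.9], 0.87)]
top pin_center [([451.8, 377.6, 46.6], 0.45)]
top pin_shoulder [([451.9, 379.7, 46.8], 0.45)]
top pin_stand [([449.9, 376.1, 1.4], 0.95)]
top bottle [([436.8, -336.9, 0.1], 0.7)]
top cup [([630.6, 423.1, -1.5], 0.95)]
top carton [([639.7, -420.5, 1.4], 0.86)]
side shaker [([577.2, -47.9, -8.2], 0.82), ([476.7, -80.3, 172.2], 0.55)]
side clevis_mouth [([564.3, 72.4, 142.5], 0.85)]
side lid_handle [([477.7, -84.5, 173.8], 0.62)]
side lid_hinge [([683.3, -90.3, 133.5], 0.94)]
side pin_center [([454.6, 380.4, 39.6], 0.71)]
side pin_shoulder [([449.8, 380.7, 50.6], 0.61)]
side pin_stand [([452.9, 380.4, -4.3], 0.69)]
side bottle [([437.8, -337.4, -3.0], 0.62)]
side cup [([628.3, 428.8, -0.4], 0.9), ([438.0, -336.8, -1.2], 0.35)]
side carton [([634.0, -419.6, 0.5], 0.57)]
```

View pics/top0.png

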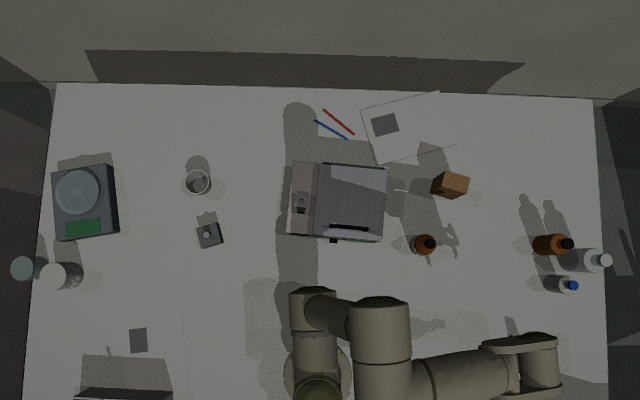

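View pics/side0.png

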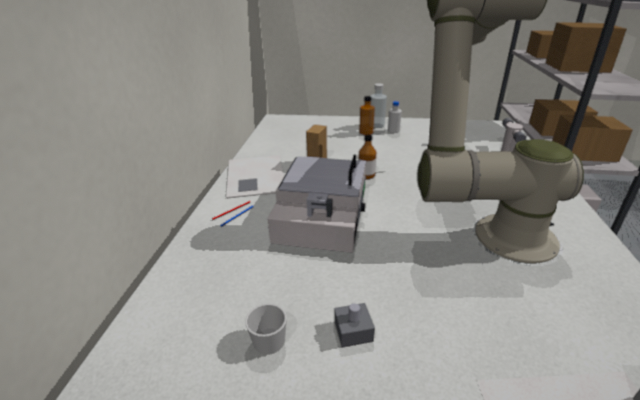

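>>> send_rows(rows="1 0 3 -3.6 -1.4;1 0 6 -7.2 -2.8;1 0 9 -11 -4.2;1 0 12 -15 -5.6;1 0 15 -18 -7;1 0 18 -22 -8.4;1 0 21 -25.5 -9.8;1 0 24 -29 -11.2;1 0 27 -33 -12.6;1 0 30.6 -36.4 -13.8;1 0 30.6 -36.4 -13.8;1 0 30.6 -36.4 -13.8")

```text
time_s: 2.3
eef_pos: [340.5, -60.2, 231.3]
ee_rot: [0.707, 0.02, 0.707, -0.02]
force: [-0.6, -0.2, 0.3]
grip_width: 0.998
```

Run:
```python
from h import *
s=st(); print(np.round(Rq(s['ee_rot']),3))
for c in ['wrist','top','side']:
    p=capture(c); save(p,c+'1')
    if c=='wrist': print(np.round(p['mount'],3), np.round(p['intrinsics']), p['dist'])
    for t in ['clevis_mouth','lid_handle','lid_hinge','pin_center','pin_stand']:
        r=nets.spot_point(p,t)
        print(c,t,[(np.round(x['location'],1).tolist(),round(x['confidence'],2)) for x in r[:1]])
```

```text
t 2.3 pos [340.5 -60.2 231.3] q [ 0.707  0.02   0.707 -0.02 ] F [-0.6 -0.2  0.3] g 0.998 j [-0.518 -0.1    1.962 -0.     1.28  -0.461]
[[ 0.     0.056  0.998]
 [-0.     0.998 -0.056]
 [-1.    -0.     0.   ]]
[[-1.00000e-03 -3.09000e-01  9.51000e-01 -1.42348e+02]
 [-1.00000e-03 -9.51000e-01 -3.09000e-01  7.94410e+01]
 [ 1.00000e+00 -1.00000e-03  1.00000e-03 -6.65000e-01]
 [ 0.00000e+00  0.00000e+00  0.00000e+00  1.00000e+00]] [[293.   0. 319.]
 [  0. 293. 203.]
 [  0.   0.   1.]] [-0.00195597  0.          0.          0.          0.        ]
wrist clevis_mouth [([560.7, 67.9, 150.2], 0.67)]
wrist lid_handle [([482.3, -81.9, 174.5], 0.96)]
wrist lid_hinge []
wrist pin_center []
wrist pin_stand []
top clevis_mouth [([563.6, 65.9, 147.0], 0.78)]
top lid_handle [([487.4, -79.5, 179.5], 0.72)]
top lid_hinge [([682.7, -101.0, 129.2], 0.59)]
top pin_center [([449.7, 380.5, 44.3], 0.37)]
top pin_stand [([449.8, 378.7, -0.4], 0.69)]
side clevis_mouth [([566.4, 71.8, 143.9], 0.87)]
side lid_handle [([566.5, 70.1, 141.6], 0.64)]
side lid_hinge [([681.5, -90.9, 131.9], 0.85)]
side pin_center [([453.9, 383.5, 41.6], 0.65)]
side pin_stand [([451.3, 382.5, -2.7], 0.75)]
```

>>> send_rows(rows="1 0 4.5 0.9 0;1 0 9 1.7 0;1 0 13.5 2.6 0;1 0 18 3.5 0;1 0 22.5 4.4 0;1 0 27 5.2 0;1 2 31.5 6.1 0;1 4 36 7 0;1 6 40 8 0;1 8 44.5 8.6 0;1 8 44.5 8.6 0;1 8 44.5 8.6 0")

```text
time_s: 4.4
eef_pos: [452.3, 378.4, 150.3]
ee_rot: [0.706, 0.02, 0.707, -0.021]
force: [-0.1, -0.4, 0.8]
grip_width: 0.997
```

Run:
```python
from h import *
s=st()
for c in ['wrist','side']:
    p=capture(c); save(p,c+'2')
    for t in ['pin_center','pin_shoulder','pin_stand']:
        r=nets.spot_point(p,t)
        print(c,t,[(np.round(x['location'],1).tolist(),round(x['confidence'],2)) for x in r[:1]])
    if c=='wrist':
        Rm=Rq(s['ee_rot']); T=np.eye(4);T[:3,:3]=Rm;T[:3,3]=s['eef_pos']
        V=np.linalg.inv(T@p['mount'])
        for X in [(451.5,380,77),(451.5,380,0)]:
            print(X,cv2.projectPoints(np.array([X],float),cv2.Rodrigues(V[:3,:3])[0],V[:3,3],p['intrinsics'],np.array(p['dist']))[0].ravel())
```

```text
t 4.4 pos [452.3 378.4 150.3] q [ 0.706  0.02   0.707 -0.021] F [-0.1 -0.4  0.8] g 0.997 j [ 0.498  0.525  1.404 -0.     1.215  0.557]
wrist pin_center [([448.7, 379.6, 43.2], 0.7)]
wrist pin_shoulder [([452.5, 380.4, 44.0], 0.77)]
wrist pin_stand [([448.3, 373.8, 0.1], 0.91)]
(451.5, 380, 77) [318.38751824 212.13940012]
(451.5, 380, 0) [318.51510447 186.75801364]
side pin_center [([454.8, 383.1, 41.1], 0.78)]
side pin_shoulder []
side pin_stand [([451.5, 381.4, -2.1], 0.79)]
```

View pics/wrist2.png

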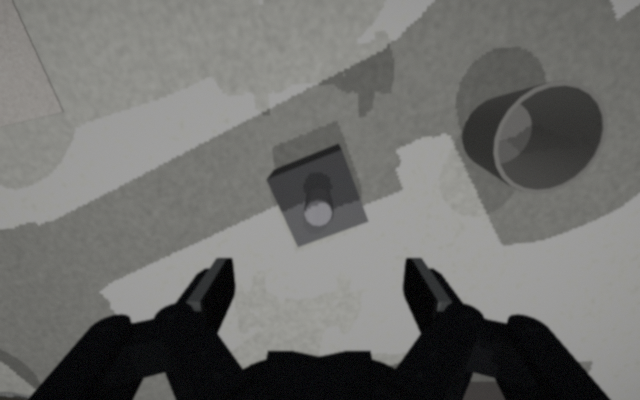

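>>> send_rows(rows="1 4 0.15 -0.1 0;1 8 0.15 -0.1 0;1 9.4 0.15 -0.1 0;1 9.9 0.15 -0.1 0;1 9.9 0.15 -0.1 0;0.2 9.9 0.15 -0.1 0;0 9.9 0.15 -0.1 0;0 9.9 0.15 -0.1 0;0 9.9 0.15 -0.1 0;0 9.9 0.15 -0.1 0;0 9.9 0.15 -0.1 0;0 9.9 0.15 -0.1 0", grip_force=60)

```text
time_s: 6.0
eef_pos: [452.1, 379.7, 53.0]
ee_rot: [0.707, 0.021, 0.706, -0.021]
force: [-0.7, -0.3, 5.5]
grip_width: 0.256
```

Run:
```python
from h import *
s=st()
p=capture('wrist'); save(p,'wrist3')
```

```text
t 6.0 pos [452.1 379.7  53. ] q [ 0.707  0.021  0.706 -0.021] F [-0.7 -0.3  5.5] g 0.256 j [ 0.5    0.642  1.49  -0.     1.009  0.56 ]
```

View pics/wrist3.png

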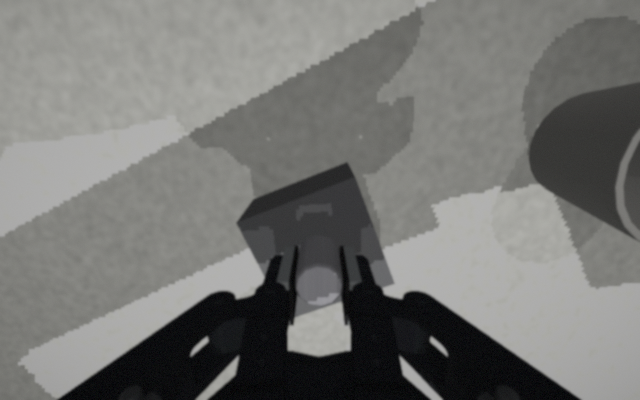

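>>> send_rows(rows="0 -0.5 0 0 0;0 -2 0 0 0;0 -5 0 0 0;0 -9 0 0 0;0 -13 -3 1;0 -17 -7 2.6 0")

```text
validation failed for argument at $.ro...
```

>>> send_rows(rows="0 -0.5 0 0 0;0 -2 0 0 0;0 -5 0 0 0;0 -9 0 0 0;0 -13 -3 1 0;0 -16 -6 2 0;0 -18.8 -9 3.4 0;0 -18.8 -13 4.9 0;0 -18.8 -17 6.4 0;0 -18.8 -21 7.9 0;0 -18.8 -25 9.4 0;0 -18.8 -28 10.5 0")

```text
time_s: 7.25
eef_pos: [540.2, 91.4, 240.2]
ee_rot: [0.707, 0.021, 0.707, -0.022]
force: [-0.1, 0.9, -1.2]
grip_width: 0.257
```

>>> send_rows(rows="0 0 -2.5 1 0;0 0 -5 2 0;0 0 -7.3 2.7 0;0 0 -7.3 2.7 0;0 0 -7.3 2.7 0;0 0 -7.3 2.7 0")

```text
time_s: 7.85
eef_pos: [562.3, 20.1, 240.3]
ee_rot: [0.707, 0.021, 0.707, -0.021]
force: [-0.8, -0.1, -0.9]
grip_width: 0.256
```

```bash
cat >> h.py <<'E'
def wristV(s,p):
    T=np.eye(4);T[:3,:3]=Rq(s['ee_rot']);T[:3,3]=s['eef_pos']
    return np.linalg.inv(T@p['mount'])
def proj(V,p,X): return cv2.projectPoints(np.array([X],float),cv2.Rodrigues(V[:3,:3])[0],V[:3,3],p['intrinsics'],np.array(p['dist']))[0].ravel()
def atz(V,p,uv,z):
    n=cv2.undistortPoints(np.array([[uv]],float),p['intrinsics'],np.array(p['dist'])).ravel()
    C=np.linalg.inv(V); d=C[:3,:3]@np.array([n[0],n[1],1]); o=C[:3,3]
    return o+d*(z-o[2])/d[2]
E
python3 - <<'E'
from h import *
s=st()
for c in ['wrist','side']:
    p=capture(c); save(p,c+'4')
    for t in ['clevis_mouth','lid_handle','pin_center','pin_shoulder']:
        r=nets.spot_point(p,t)
        print(c,t,[(np.round(x['location'],1).tolist(),round(x['confidence'],2)) for x in r[:1]])
    if c=='wrist':
        import pickle; pickle.dump((s,{k:p[k] for k in('mount','intrinsics','dist')}),open('w4.pkl','wb'))
        print(proj(wristV(s,p),p,(563.5,69.4,145)))
        cv2.imwrite('pics/w4crop.png',cv2.resize(p['pixels'][0:300,170:470,::-1],None,fx=2,fy=2,interpolation=cv2.INTER_CUBIC))
E
```

```text
t 7.85 pos [562.3  20.1 240.3] q [ 0.707  0.021  0.707 -0.021] F [-0.8 -0.1 -0.9] g 0.256 j [-0.173  0.39   1.366  0.     1.386 -0.114]
wrist clevis_mouth [([562.9, 68.3, 148.2], 0.81)]
wrist lid_handle []
wrist pin_center [([561.1, 18.7, 225.8], 0.96)]
wrist pin_shoulder [([563.7, 19.7, 232.6], 0.85)]
[317.2641751  147.14471931]
side clevis_mouth [([564.1, 70.2, 143.5], 0.61)]
side lid_handle [([477.1, -84.3, 174.2], 0.92)]
side pin_center [([565.2, 22.7, 230.4], 0.45)]
side pin_shoulder [([563.3, 21.3, 236.4], 0.66)]
```

View pics/w4crop.png

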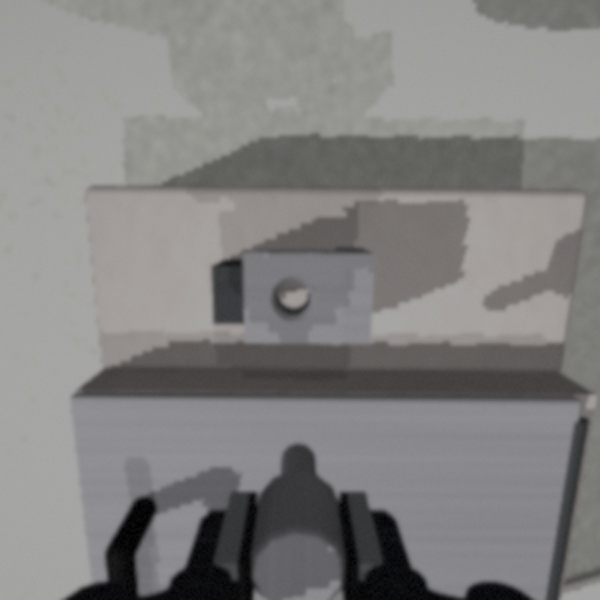

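View pics/side4.png

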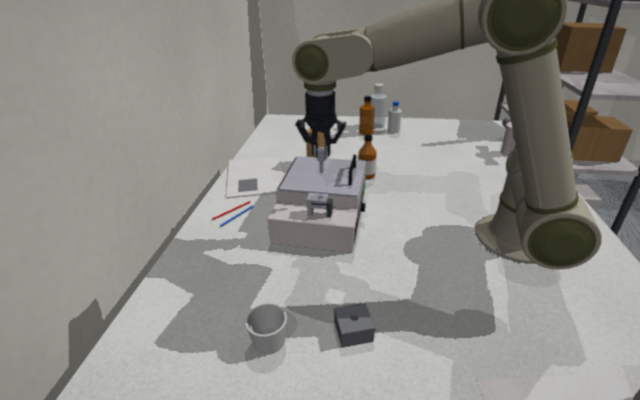

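Run:
```python
from h import *
import pickle
s,p=pickle.load(open('w4.pkl','rb')); V=wristV(s,p)
print('hole',atz(V,p,(315.8,147.0),145))
img=cv2.imread('pics/wrist4.png')
for x,y in [(562.3,20.1),(562.3,21)]:
  for z in (192,196,232,264): print(x,y,z,(proj(V,p,(x,y,z))-[170,0])*2, 'px/mm',293/ (np.linalg.inv(V)[2,3]-z)*2)
cv2.imwrite('pics/w4c2.png',cv2.resize(img[200:310,270:370],None,fx=6,fy=5.45,interpolation=cv2.INTER_CUBIC))
```

```text
hole [562.33214688  69.58503367 145.        ]
562.3 20.1 192 [299.11268735 452.92906845] px/mm 3.0732953904491516
562.3 20.1 196 [299.15080765 457.39830972] px/mm 3.1391488490687887
562.3 20.1 232 [299.57160013 506.73453061] px/mm 3.8891704495021138
562.3 20.1 264 [300.1214954  571.21394426] px/mm 4.937863591562253
562.3 21 192 [298.96265687 450.55982092] px/mm 3.0732953904491516
562.3 21 196 [298.9980022  454.99057287] px/mm 3.1391488490687887
562.3 21 232 [299.38828416 503.9170306 ] px/mm 3.8891704495021138
562.3 21 264 [299.89864361 567.9028256 ] px/mm 4.937863591562253
```

View pics/w4c2.png

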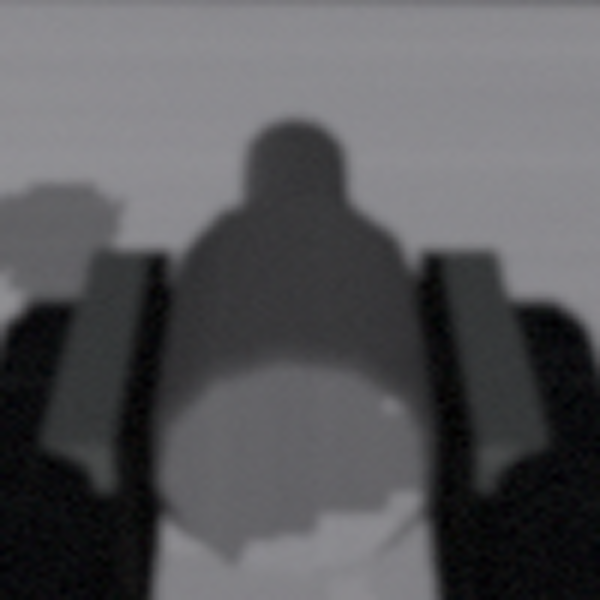

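>>> send_rows(rows="0 0 1.5 -0.1 0;0 0 3.5 -0.2 0;0 1.5 4.94 -0.28 0;0 3 4.94 -0.28 0;0 3.8 4.94 -0.28 0;0 3.8 4.94 -0.28 0;0 3.8 4.94 -0.28 0")

```text
time_s: 9.05
eef_pos: [562.9, 68.8, 202.9]
ee_rot: [0.707, 0.021, 0.707, -0.021]
force: [-0.2, 0.4, -0.3]
grip_width: 0.254
```

Run:
```python
from h import *
s=st()
p=capture('wrist'); save(p,'wrist5'); V=wristV(s,p)
cv2.imwrite('pics/w5.png',cv2.resize(p['pixels'][170:310,250:390,::-1],None,fx=4.28,fy=4.28,interpolation=cv2.INTER_CUBIC))
x,y,z=s['eef_pos']
for X in [(562.4,69.6,145),(x,y,z-48),(x,y,z-44),(x,y,z+24)]: print(X,(proj(V,p,X)-[250,170])*4.28)
print(nets.spot_point(p,'clevis_mouth')[:1])
p=capture('side'); save(p,'side5'); V=p['view']
for X in [(562.4,69.6,145),(x,y,z-48),(x,y,z-8)]: print(X,proj(V,p,X))
cv2.imwrite('pics/s5.png',cv2.resize(p['pixels'][100:250,240:400,::-1],None,fx=4,fy=4,interpolation=cv2.INTER_CUBIC))
```

```text
t 9.05 pos [562.9  68.8 202.9] q [ 0.707  0.021  0.707 -0.021] F [-0.2  0.4 -0.3] g 0.254 j [-0.085  0.427  1.411  0.     1.303 -0.025]
(562.4, 69.6, 145) [293.87215944 216.08290004]
(np.float64(562.894176860934), np.float64(68.82322878532881), np.float64(154.8658576794836)) [297.24564036 242.35086907]
(np.float64(562.894176860934), np.float64(68.82322878532881), np.float64(158.8658576794836)) [297.34272088 251.94766928]
(np.float64(562.894176860934), np.float64(68.82322878532881), np.float64(226.8658576794836)) [299.81650319 496.50763334]
[{'location': [563.1, 68.0, 152.3], 'confidence': 0.66}]
(562.4, 69.6, 145) [319.1516482  196.63484177]
(np.float64(562.894176860934), np.float64(68.82322878532881), np.float64(154.8658576794836)) [318.93171938 193.33616369]
(np.float64(562.894176860934), np.float64(68.82322878532881), np.float64(194.8658576794836)) [318.62039369 180.26738365]
```

View pics/w5.png

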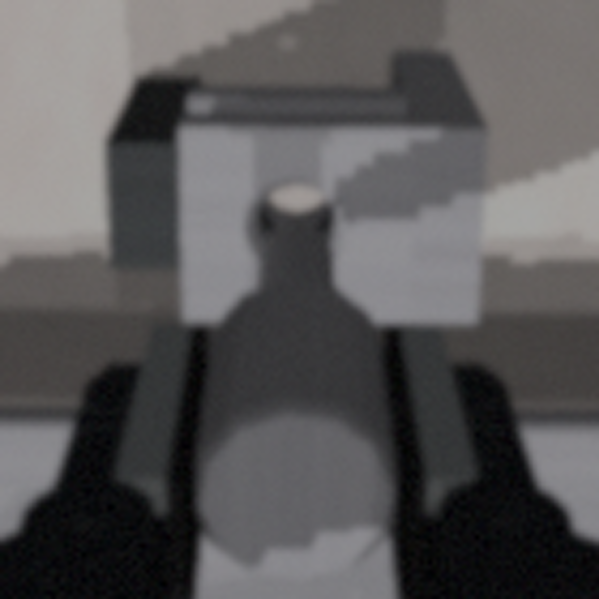

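View pics/s5.png

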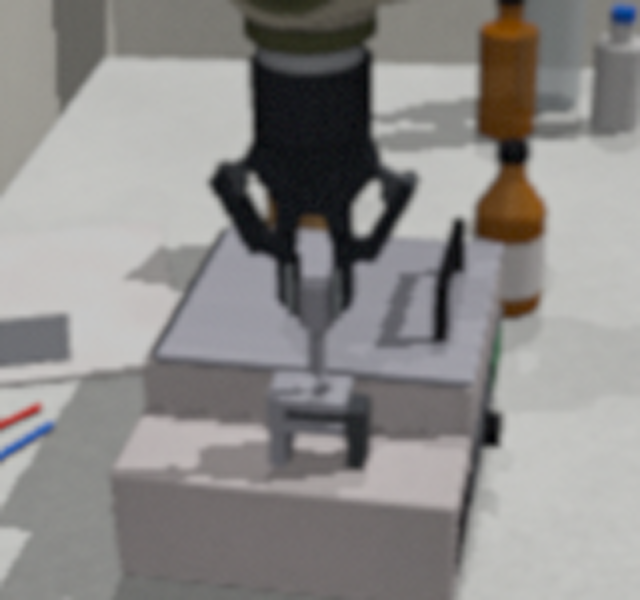

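>>> send_rows(rows="0 0.8 0 -0.04 0;0 1.2 0 -0.04 0;0 1.6 0 -0.04 0;0 2 0 -0.04 0;0 2 0 -0.04 0")

```text
time_s: 9.7
eef_pos: [562.2, 68.7, 181.7]
ee_rot: [0.707, 0.021, 0.707, -0.021]
force: [1.3, -1.0, -1.7]
grip_width: 0.26
```

Run:
```python
from h import *
s=st(); print(np.round(s['wrist_torque'],2))
p=capture('wrist'); save(p,'wrist6'); 
cv2.imwrite('pics/w6.png',cv2.resize(p['pixels'][170:310,250:390,::-1],None,fx=4.28,fy=4.28,interpolation=cv2.INTER_CUBIC))
```

```text
t 9.7 pos [562.2  68.7 181.7] q [ 0.707  0.021  0.707 -0.021] F [ 1.3 -1.  -1.7] g 0.26 j [-0.085  0.445  1.442 -0.     1.255 -0.025]
[-0.15 -0.11  0.07]
```

View pics/w6.png

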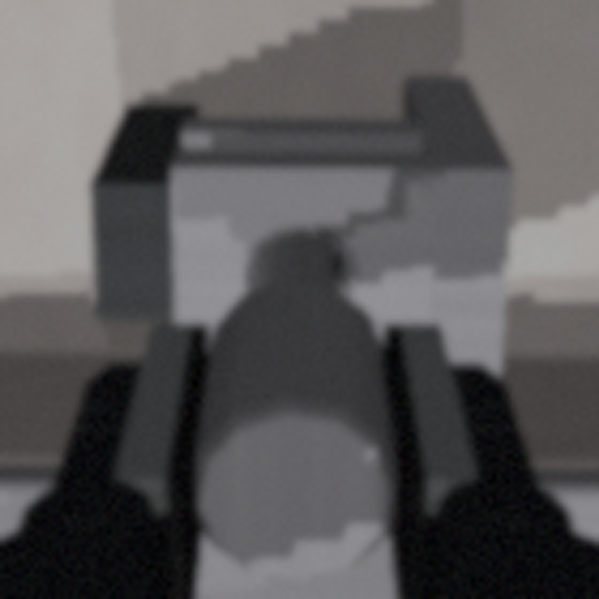

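>>> send_rows(rows="0 0.4 0 0 0;0 0.8 0 0 0;0 1.2 0 0 0;0 1.6 0 0 0;0 2 0 0 0;0 2.4 0 0 0;0 2.4 0 0 0")

```text
time_s: 10.45
eef_pos: [562.2, 68.7, 157.7]
ee_rot: [0.707, 0.021, 0.707, -0.021]
force: [1.4, -1.5, -2.6]
grip_width: 0.259
```

>>> send_rows(rows="0 0.2 0 0 0;0 0.4 0 0 0;0 0.5 0 0 0;0 0.5 0 0 0")

```text
time_s: 10.85
eef_pos: [562.3, 68.8, 153.2]
ee_rot: [0.707, 0.021, 0.707, -0.021]
force: [1.2, -0.0, -2.6]
grip_width: 0.258
```

>>> send_rows(rows="0 0.1 0 0 0;0 0.2 0 0 0;0 0.2 0 0 0")

```text
time_s: 11.15
eef_pos: [562.4, 68.8, 152.9]
ee_rot: [0.707, 0.021, 0.706, -0.021]
force: [-4.3, -1.3, 11.3]
grip_width: 0.261
```

>>> send_rows(rows="0.3 0.1 0 0 0;0.5 0 0 0 0;1 -0.1 0 0 0;1 -0.2 0 0 0;1 -0.2 0 0 0;1 -0.2 0 0 0;1 -2 0 0 0;1 -5 0 0 0;1 -8 0 0 0;1 -8 0 0 0")

```text
time_s: 12.15
eef_pos: [563.7, 68.7, 235.3]
ee_rot: [0.709, 0.021, 0.704, -0.021]
force: [0.1, 0.8, -0.4]
grip_width: 1.0
```

Run:
```python
from h import *
s=st()
for c in ['wrist','side']:
    p=capture(c); save(p,c+'7')
    for t in ['clevis_mouth','lid_handle','lid_hinge','pin_center','pin_shoulder']:
        r=nets.spot_point(p,t)
        print(c,t,[(np.round(x['location'],1).tolist(),round(x['confidence'],2)) for x in r[:1]])
    V=wristV(s,p) if c=='wrist' else p['view']
    print('headtop exp',proj(V,p,(562.4,68.8,177)),'shoulder',proj(V,p,(562.4,68.8,145)))
    if c=='side': cv2.imwrite('pics/s7.png',cv2.resize(p['pixels'][100:250,240:400,::-1],None,fx=4,fy=4,interpolation=cv2.INTER_CUBIC))
```

```text
t 12.15 pos [563.7  68.7 235.3] q [ 0.709  0.021  0.704 -0.021] F [ 0.1  0.8 -0.4] g 1.0 j [-0.085  0.401  1.363  0.     1.37  -0.025]
wrist clevis_mouth [([561.1, 67.5, 149.7], 0.72)]
wrist lid_handle []
wrist lid_hinge []
wrist pin_center [([562.2, 65.5, 139.4], 0.94)]
wrist pin_shoulder [([561.7, 69.6, 148.5], 0.62)]
headtop exp [317.12919851 221.21744772] shoulder [317.01686349 207.15693161]
side clevis_mouth []
side lid_handle [([477.7, -83.4, 175.1], 0.68)]
side lid_hinge [([683.5, -88.7, 132.2], 0.78)]
side pin_center [([565.7, 71.5, 142.8], 0.55)]
side pin_shoulder [([561.9, 71.0, 149.8], 0.46)]
headtop exp [318.94729574 186.17734767] shoulder [319.189553   196.48011038]
```

View pics/wrist7.png

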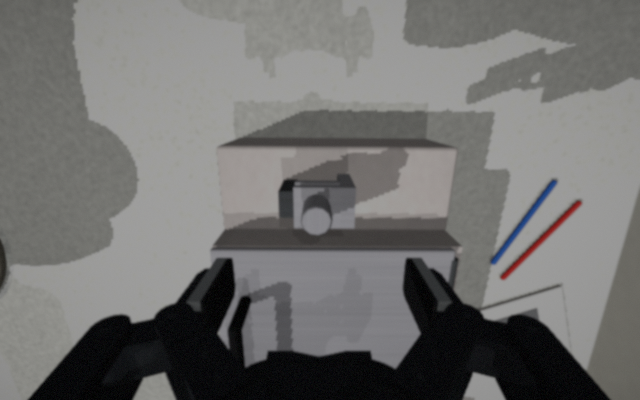

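View pics/s7.png

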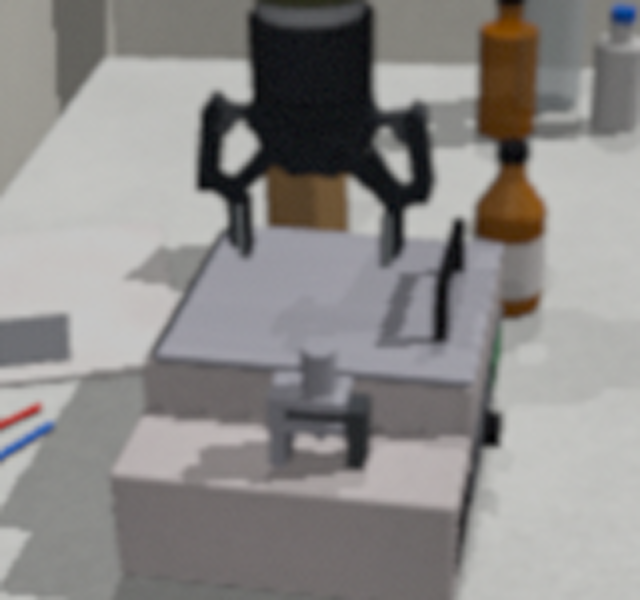

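>>> send_rows(rows="1 0 -4.5 -2.1 0;1 0 -9 -4.2 0;1 0 -13 -6.2 0;1 0 -15.5 -7.4 0;1 0 -15.5 -7.4 0;1 0 -15.5 -7.4 0")

```text
time_s: 13.35
eef_pos: [479.2, -81.7, 231.5]
ee_rot: [0.707, 0.022, 0.707, -0.022]
force: [0.6, 0.6, 0.2]
grip_width: 0.998
```

Run:
```python
from h import *
s=st()
import pickle
for c in ['wrist']:
    p=capture(c); save(p,c+'8')
    pickle.dump((s,{k:p[k] for k in('mount','intrinsics','dist')}),open('w8.pkl','wb'))
    for t in ['lid_handle','pin_shoulder']:
        r=nets.spot_point(p,t)
        print(c,t,[(np.round(x['location'],1).tolist(),round(x['confidence'],2)) for x in r[:1]])
```

```text
t 13.35 pos [479.2 -81.7 231.5] q [ 0.707  0.022  0.707 -0.022] F [0.6 0.6 0.2] g 0.998 j [-0.411  0.227  1.61   0.     1.304 -0.35 ]
wrist lid_handle [([480.4, -82.2, 173.0], 0.7)]
wrist pin_shoulder []
```

View pics/wrist8.png

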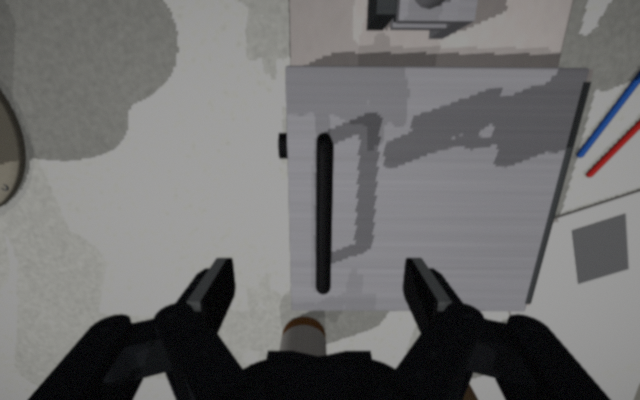

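Run:
```python
from h import *
import pickle
s,p=pickle.load(open('w8.pkl','rb')); V=wristV(s,p)
for uv in [(325,134),(323,292)]: print(atz(V,p,uv,174))
```

```text
[486.7201536  -19.28721954 174.        ]
[ 478.39590844 -141.97404239  174.        ]
```

>>> send_rows(rows="1 3 0.1 0.3 0;1 6 0.1 0.3 0;1 7.2 0.1 0.3 0;1 7.6 0.1 0.3 0;1 7.6 0.1 0.3 0;0.3 7.6 0.1 0.3 0;0 7.6 0.1 0.3 0;0 7.6 0.1 0.3 0;0 7.6 0.1 0.3 0;0 7.6 0.1 0.3 0;0 7.6 0.1 0.3 0;0 7.6 0.1 0.3 0", grip_force=40)

```text
time_s: 14.7
eef_pos: [482.8, -80.8, 155.6]
ee_rot: [0.707, 0.021, 0.706, -0.021]
force: [4.9, 0.9, 0.1]
grip_width: 0.123
```

Run:
```python
from h import *
s=st(); print(np.round(Rq(s['ee_rot']),3))
p=capture('side'); save(p,'side9')
print([nets.spot_point(p,t)[:1] for t in ('pin_shoulder','lid_handle')])
cv2.imwrite('pics/s9.png',cv2.resize(p['pixels'][100:250,240:400,::-1],None,fx=4,fy=4,interpolation=cv2.INTER_CUBIC))
```

```text
t 14.7 pos [482.8 -80.8 155.6] q [ 0.707  0.021  0.706 -0.021] F [4.9 0.9 0.1] g 0.123 j [-0.406  0.311  1.711  0.     1.118 -0.346]
[[ 0.002  0.06   0.998]
 [-0.     0.998 -0.06 ]
 [-1.    -0.     0.002]]
[[{'location': [563.3, 70.6, 146.3], 'confidence': 0.59}], [{'location': [478.3, -84.3, 175.1], 'confidence': 0.76}]]
```

View pics/s9.png

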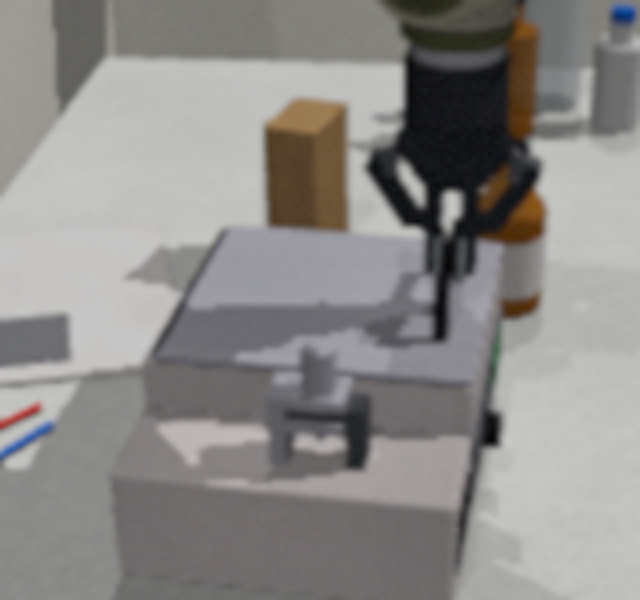

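>>> send_rows(rows="0 -0.87 0 0.21 0;0 -1.73 0 0.46 0;0 -2.57 0 0.75 0;0 -3.41 0 1.07 0;0 -4.23 0 1.43 0;0 -5.03 0 1.82 0;0 -5.81 0 2.25 0;0 -6.57 0 2.71 0;0 -7.32 0 3.2 0;0 -8.04 0 3.73 0;0 -8.04 0 3.73 0")

```text
time_s: 15.95
eef_pos: [519.1, -83.2, 237.1]
ee_rot: [0.706, 0.021, 0.707, -0.021]
force: [-8.5, -3.3, 1.9]
grip_width: 0.122
```

Run:
```python
from h import *
s=st()
p=capture('side'); save(p,'side10')
print([nets.spot_point(p,t)[:1] for t in ('pin_shoulder','lid_handle')])
cv2.imwrite('pics/s10.png',cv2.resize(p['pixels'][80:230,240:400,::-1],None,fx=4,fy=4,interpolation=cv2.INTER_CUBIC))
```

```text
t 15.95 pos [519.1 -83.2 237.1] q [ 0.706  0.021  0.707 -0.021] F [-8.5 -3.3  1.9] g 0.122 j [-3.810e-01  3.110e-01  1.485e+00 -1.000e-03  1.347e+00 -3.210e-01]
[[{'location': [561.3, 70.5, 148.1], 'confidence': 0.48}], [{'location': [515.8, -86.0, 250.7], 'confidence': 0.65}]]
```

View pics/s10.png

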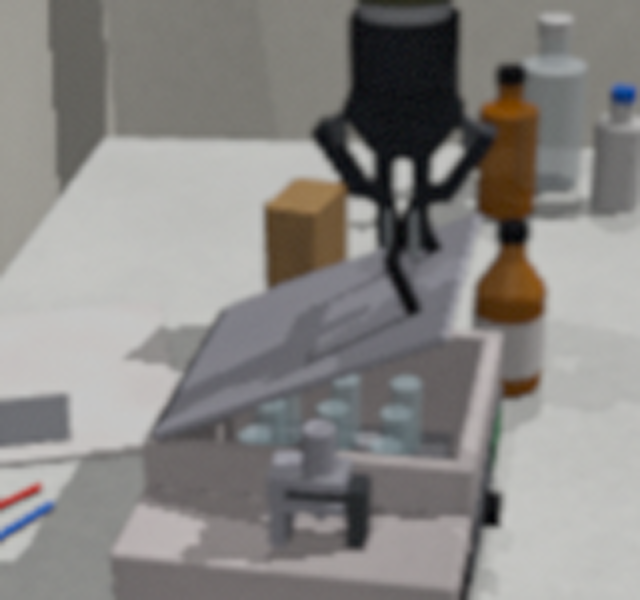

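>>> send_rows(rows="0 -0.7 0 0.56 0;0 -1.37 -0.02 1.15 0;0 -2.02 -0.03 1.76 0;0 -2.64 -0.04 2.41 0;0 -3.23 -0.05 3.08 0;0 -3.79 -0.05 3.78 0;0 -4.32 -0.06 4.5 0;0 -4.81 -0.06 5.2 0;0 -4.81 -0.06 5.2 0;0 -4.81 -0.06 5.2 0;0 -4.81 -0.06 5.2 0;0 -4.81 -0.06 5.2 0")

```text
time_s: 17.3
eef_pos: [570.2, -86.7, 286.8]
ee_rot: [0.707, 0.021, 0.707, -0.022]
force: [-13.1, -0.7, 13.9]
grip_width: 0.12
```

Run:
```python
from h import *
s=st()
for c in ('side','top','wrist'):
    p=capture(c); save(p,c+'11')
    print(c,[[(np.round(r['location'],1).tolist(),r['confidence']) for r in nets.spot_point(p,t)[:1]] for t in ('pin_shoulder','lid_handle','lid_hinge','bottle','cup','carton')])
    if c=='side': cv2.imwrite('pics/s11.png',cv2.resize(p['pixels'][70:230,240:400,::-1],None,fx=3.7,fy=3.7,interpolation=cv2.INTER_CUBIC))
st()
```

```text
t 17.3 pos [570.2 -86.7 286.8] q [ 0.707  0.021  0.707 -0.022] F [-13.1  -0.7  13.9] g 0.12 j [-0.353  0.399  1.233 -0.002  1.509 -0.293]
side [[([560.7, 71.3, 145.6], 0.51)], [([564.1, -89.8, 300.7], 0.61)], [([681.5, -93.1, 131.5], 0.7)], [([437.9, -337.2, 0.5], 0.66)], [([625.3, 426.9, 1.2], 0.93)], [([632.8, -420.2, 1.3], 0.85)]]
top [[], [([572.7, -86.1, 303.5], 0.74)], [], [([434.6, -333.8, -5.3], 0.85)], [([629.2, 423.1, 0.1], 0.67)], [([637.6, -418.5, -0.2], 0.73)]]
wrist [[([561.5, 69.8, 150.3], 0.93)], [([567.7, -87.0, 301.4], 0.96)], [([678.2, -95.3, 127.4], 0.79)], [([561.9, 69.9, 150.6], 0.21)], [], []]
t 18.35 pos [570.2 -86.7 286.8] q [ 0.707  0.021  0.707 -0.022] F [-13.2  -1.   14.5] g 0.121 j [-0.353  0.399  1.233 -0.002  1.509 -0.293]
```

View pics/s11.png

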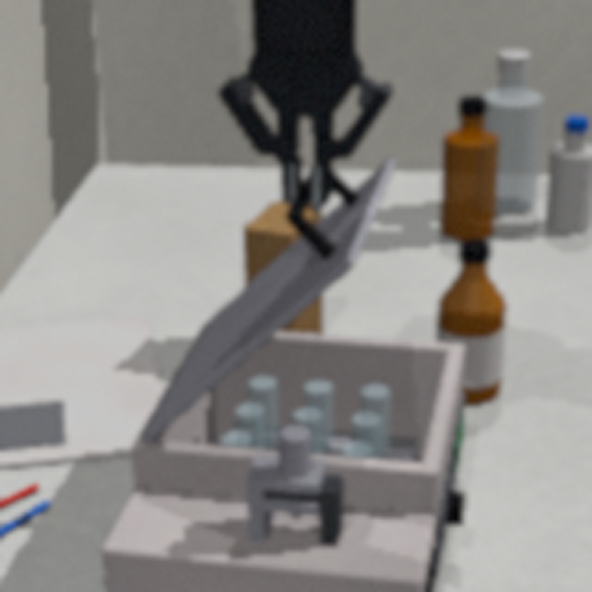

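View pics/wrist11.png

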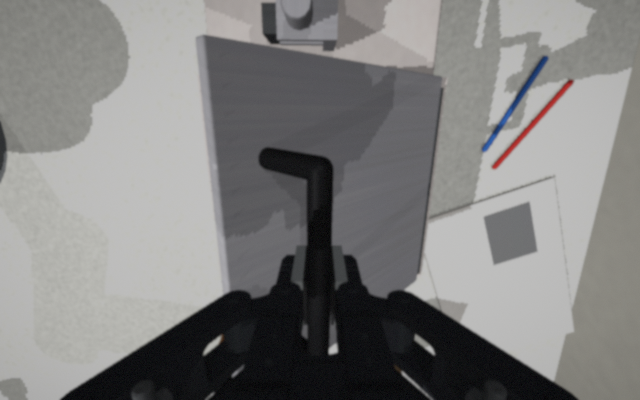

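>>> send_rows(rows="0 -0.05 0 -0.04 0;0 -0.1 0 -0.08 0;0 -0.1 0 -0.08 0;0 -0.1 0 -0.08 0;0 -0.1 0 -0.08 0")

```text
time_s: 18.85
eef_pos: [569.7, -86.6, 286.6]
ee_rot: [0.706, 0.021, 0.707, -0.021]
force: [-9.3, -2.0, 7.2]
grip_width: 0.12
```

Run:
```python
from h import *
s=st()
p=capture('wrist'); save(p,'wrist12')
print([[(np.round(r['location'],1).tolist(),r['confidence']) for r in nets.spot_point(p,t)[:1]] for t in ('pin_shoulder','lid_handle','lid_hinge')])
V=wristV(s,p); print(proj(V,p,(562.3,68.7,177)))
cv2.imwrite('pics/w12.png',cv2.resize(p['pixels'][0:60,240:360,::-1],None,fx=5,fy=5,interpolation=cv2.INTER_CUBIC))
s=st()
```

```text
t 18.85 pos [569.7 -86.6 286.6] q [ 0.706  0.021  0.707 -0.021] F [-9.3 -2.   7.2] g 0.12 j [-3.540e-01  3.990e-01  1.235e+00 -1.000e-03  1.509e+00 -2.940e-01]
[[([562.4, 70.8, 148.0], 0.68)], [([570.6, -86.7, 303.4], 0.91)], [([678.8, -96.3, 128.9], 0.65)]]
[296.85019979   0.66699113]
t 19.05 pos [569.7 -86.6 286.6] q [ 0.706  0.021  0.707 -0.021] F [-9.4 -2.5  7.1] g 0.123 j [-3.540e-01  3.990e-01  1.235e+00 -1.000e-03  1.509e+00 -2.940e-01]
```

View pics/w12.png

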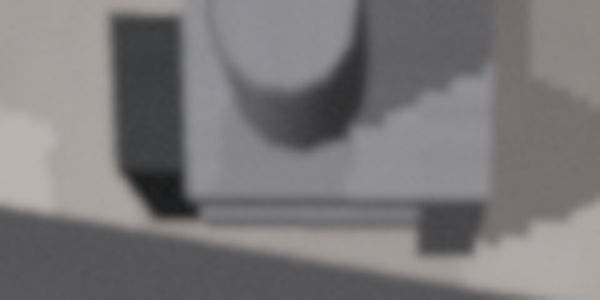

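The close-up shows the pin head flat on the fork at about pixel (297, 10). The arm is steady and the lid is at about 45°, so I'm handing in.

Run:
```python
from h import *
print(workorder.finish_job()); st()
```

```text
the job is handed in; nothing more can be done
None
the job is handed in; nothing more can be done
```

The locking pin is home in the fork and released, and the lid is held open at about 45° by the fingers. I handed the job in at about 19 s of the 54 s allowed. It reports no verdict.

- **Pin:** I gripped it by the head, lined it up over the hole with the wrist camera, and pushed it down until the upward force jumped to about 11 N at seating height. I then let go. Later side and wrist pictures still show the head flat on the fork. The networks' estimates of the pin shoulder (where it meets the fork) were within about 2–4 mm of where it should be.
- **Lid:** I gripped the handle bar at 40 N and lifted along the arc. The bar ended at about (570, −87, 303–305) mm, which works out to 44.8° from the estimated hinge position. The pose did not change during more than 1 s of checks.
- **Bottle, cup and carton:** In the side and top pictures taken with the lid up, all three were where they started, within the networks' error.
- **Open points:** A steady pull of about 12 N remained between gripper and lid at the end, after a 1 mm correction that reduced it from about 19 N. It comes from a small mismatch between my arc and the hinge, well within the force limits. The network estimates of the hinge position disagreed by about 4 mm, which could shift the angle by roughly 1°.

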